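# Load the calibration tile into the reader's corner pocket

## Task

Load the white calibration tile into the benchtop reader for a reading: push it flat against the long rail, slide it along the rail into the corner pocket until it is fully home against the end stop, then push the locking bolt all the way in behind it. Do all of it by pushing with the fingers: do not pick the tile up off the bed. Leave the round black box and the beaker beside the reader where they stand.

Things in the scene. Friction and masses are not known exactly. Their poses are not given: they have to be found in the camera images.
- reader: Fixed benchtop reader: white housing with a grey metal bed on top, x -86..+62, y -148..+108 mm in its own frame. Origin on the worktop under it; x points from its front to its far side, y to its left, z up. Bed top at z = 46 mm. The bolt's bearing block stands on the bed at x -66..-36, y +14..+40 mm, 20 mm high.
- rail (a point): Point on the inner face of the long steel rail at bed height: 40, -60, 46 mm in the reader's frame, whose axes it has. The rail runs along y on the far side of the bed, 14 mm thick and 15 mm high.
- pocket (a point): Centre of the tile (half-way up) when fully home: 12, 62, 53 mm in the reader's frame, whose axes it has. Pocket: left end of the rail, 58 mm wide; end stop face 28 mm to its left; inner guide parallel to the rail, 16.5 mm high, its face 30 mm to the front, from 12 mm to the right of this point leftward, mouth flared 9 mm further. The last 16 mm of a tile that is home stay outside the guide.
- keeper (a point): Middle of the right edge of the 3 mm steel keeper plate that roofs the left end of the pocket, at its underside, 16.5 mm above the bed; the plate runs 26 mm to the left from here. The tile goes in only by sliding in along the bed, under it.
- tile_center (a point): Centre (half-way up) of the calibration tile, a white ceramic face in a black square frame, 56 x 56 x 14 mm, about 0.15 kg, lying loose on the bed right of the bolt and away from the rail, turned up to 0.35 rad. Axes along its edges; the tile has no preferred side, quarter turns are equal.
- bolt_head (a point): Middle of the front face of the locking bolt's round head, 19 mm across, 6 mm thick, at the reader's front, 54 mm above the worktop; axes of the reader. The bolt (10 mm bar, round nose) slides along +x at y = 27 mm, face at x = -102 mm when drawn out. Pushed in, it crosses the slide path 2 mm behind the trailing edge of a tile that is home; a tile short of home stops it.
- bolt (a joint): Travel of the locking bolt, m: 0 drawn out (tile path open), 0.030 fully in (head against its block). It stays where it is left; about 1.5 N moves it.
- zero_cal_box: Bystander: round black box, 64 mm across, 25 mm high, loose on the worktop right of the reader. Origin at the centre of its underside.
- beaker: Bystander: glass beaker, 53 mm across, 69 mm high, loose on the worktop behind the rail. Origin at the centre of its underside.
Not all that is in view belongs to the job. What is shaped like the part that bears tile_center but turquoise is not meant.

How it is judged:
On the way, in this order (a step that is already met when the one before it is completed fails the run):
1. the tile lies flat against the rail, short of the pocket (x of tile_center in the frame of reader above 0.0095 m and y of tile_center in the frame of reader below 0.035 m and z of tile_center in the frame of reader above 0.05 m and (angle between the x axis of tile_center and the x axis of reader, either way round below 0.07 rad or angle between the x axis of tile_center and the y axis of reader, either way round below 0.07 rad)), for 0.1 s.
2. the tile is home in the corner pocket, bolt still out (x of tile_center in the frame of pocket above -0.0025 m and y of tile_center in the frame of pocket above -0.0025 m and value of joint bolt below 0.02 m), for 0.1 s.
At the end, for the whole second after the job is handed in: the tile lies at rest in the pocket within 2.5 mm of its home place against rail and end stop, and the locking bolt is pushed in to within 4 mm of its full travel (x of tile_center in the frame of pocket between -0.0025 and 0.0025 m and y of tile_center in the frame of pocket between -0.0025 and 0.0025 m and z of tile_center in the frame of pocket below 0.002 m and value of joint bolt above 0.026 m and linear speed of tile below 0.01 m/s); the robot touches nothing.
It fails at once if the tile is lifted off the bed (centre more than 6 mm up) (z of tile_center in the frame of reader above 0.059 m).
It fails at once if the tile is tipped up (angle between tile_center's own z axis and vertical above 0.25 rad).
It fails at once if the round black box is moved more than 20 mm (distance of zero_cal_box from where it was at the start of the episode above 0.02 m).
It fails at once if the beaker is moved more than 20 mm (distance of beaker from where it was at the start of the episode above 0.02 m).
It also fails if it takes over 54 s, if anything falls off the work surface, if the arm or the gripper's body presses on something with over 40 N, if the wrist force passes 120 N, or if a joint passes its speed limit or range.

## Robot

A 7-joint arm with a two-finger parallel gripper is mounted at the origin on a cart in front of the work surface, level with it; the furniture and walls round the work are solid. World frame = base frame: x ahead of the robot, y to its left, z up, the work surface at z = 0. Lengths are in m, angles in rad, forces in N, time in s.
With the tool pointing down it reaches from about 0.425 to 0.875 m from the base axis. Payload 4.7 kg.
Tool frame: the origin (TCP) lies between the finger pads; the fingertips stand 14 mm ahead of it and the grasp point (between the pads) lies 5 mm behind it; z points along the fingers, y is the line along which they close (so a half turn about z gives the same grasp; the last joint's range is limited). The gripper opens to 87 mm and grips with 3 to 60 N. Pads are 19 mm wide; open, the fingers measure 117 mm over their backs; the gripper's body (75 mm by 190 mm) begins 51 mm behind the grasp point.
Start: joints at [1.135, 0.321, -0.07, 1.45, 0.023, 1.371, -0.057], TCP at [0.283, -0.585, 0.237] pointing down, gripper open.
Joint ranges: [-2.86, 2.86], [-0.3, 2.09], [-1.38, 1.24], [0.06, 2.45], [-1.56, 4.7], [0.09, 2.05], [-2.69, 2.69]. Speed limits (rad/s): [2.57, 2.57, 3.14, 3.14, 3.14, 3.14, 3.14].

## Interface

Orientations are given as [roll, pitch, yaw] about the fixed x, y, z axes, in that order (R = Rz(yaw) Ry(pitch) Rx(roll)).
In Python, from rig import state, camera, get_calibration, robot gives the robot as it stands.
- The arm moves only by the tool drive_tool, never from a script. Its argument "series" is a list that holds one entry, the list of rows, each a list of 7 numbers: the shift along the world's x, y, z in cm, then the turn, a rotation vector about the world's x, y, z in rad, then the closure in counts, from 0 (fully open) to 255 (shut). A call has 1 to 20 rows; each row shifts and turns the commanded pose from where the row before left it; what a row does not reach is not made up. A row lasts 1/10 s, in which the tool goes at most 50 mm and 8.59 degrees, less where a joint would pass 70% of its speed; a pose out of reach is approached as far as the arm can. A call is refused whole if a number of a shift passes 5 or a number of a turn 0.15, either way. A call with a gripper value outside its range is refused whole. The fingers move at their own pace and stop on an object; the grip force is fixed at half the most. Time passes only in rows, so rows that do not move let the fingers close. It gives the time, the measured TCP pose, the force, the opening and the grip force at its end, in the units of the state.
- state(): the state, without advancing time (a new reading comes with each control period).
- camera(name): name is "scene" or "top"; returns the picture (480x640x3 uint8, red, green, blue); there is no depth.
- get_calibration(name): a dict with "fx", "fy", "cx", "cy" (pixels), "R" (3x3) and "t" (3): a world point X has camera coordinates R X + t. Camera axes: x right, y down, z forward; pixel columns grow to the right and rows downward; lengths in m; the calibration is good to about 2 mm. A picture is of the moment at which its call begins. get_calibration takes no time and is no camera call.
- robot.finish_job(): hands the job in; it is judged then, once.
The state is a dict: "time": time; "qpos": joint angles; "joint_velocities": joint speeds; "effort": joint torques, N m; "tcp_pos": TCP position; "tool_rot": TCP orientation; "wrist_force": force on the tool from outside, world axes, zero at the start; "moment": the same for the moment, N m; "width": finger opening in m; "grip_force": force on a finger pad.
Only numpy, scipy, OpenCV 4.12 (cv2) and the standard library are available. Lean on these libraries where they do the work, as an engineer would, in place of code of your own. Each camera call takes 0.05 s, during which the arm holds its last target. There are 200 camera calls.

## Working session

There is one attempt and no reset: what is moved stays moved. The work goes in short steps, Python scripts to look and compute and a tool call to move; the robot and the scene stay as the last step left them, time stands still between calls to the robot, and variables do not carry over. Pictures are saved under pics/ and viewed, at most 10 in all, crops included, and the job is handed in when it is done.

Besides the shell and the picture viewer there is one more tool, called after "Request:" by a JSON object that holds its "method" and its "body". drive_tool: Moves the arm, as the interface text tells. Its arguments: {"type":"object","properties":{"series":{"type":"array"}},"required":["series"]}

```bash
mkdir -p pics; python3 - <<'E'
from rig import state,camera,get_calibration
import cv2,numpy as np
for n in("scene","top"):
    cv2.imwrite(f"pics/{n}0.png",camera(n)[:,:,::-1]); c=get_calibration(n);print(n,{k:np.round(v,4).tolist() for k,v in c.items()})
s=state();print(s)
E
```

```text
scene {'fx': 552.2707, 'fy': 552.2707, 'cx': 320.7747, 'cy': 245.7535, 'R': [[-0.8902, -0.4553, 0.0161], [-0.2766, 0.512, -0.8133], [0.362, -0.7284, -0.5817]], 't': [0.4795, 0.2647, 0.6856]}
top {'fx': 435.0729, 'fy': 435.0729, 'cx': 319.3283, 'cy': 239.8644, 'R': [[0.018, -0.9993, 0.0329], [-0.9845, -0.0235, -0.1737], [0.1744, -0.0292, -0.9842]], 't': [-0.0794, 0.5909, 0.824]}
{'time': 0.1, 'qpos': array([ 1.13509298,  0.32174635, -0.07008544,  1.45155167,  0.02261431,
        1.37078536, -0.05689024]), 'joint_velocities': array([ 8.99142984e-05, -3.32773508e-03, -1.52663795e-03, -2.90780183e-03,
        9.19701510e-04, -1.88891624e-03,  6.21363518e-04]), 'effort': array([ 1.20837849e-04, -4.92568481e+01, -4.05607726e-01, -3.13398385e+01,
       -6.40556845e-02,  3.95608367e-02,  8.01021133e-05]), 'tcp_pos': array([ 0.28236342, -0.58494876,  0.23557318]), 'tool_rot': array([-3.13989204e+00,  1.06234610e-04,  4.49844555e-01]), 'wrist_force': array([ 0.02262835, -0.07653359, -0.18985459]), 'moment': array([ 0.07547294, -0.03233371,  0.00892244]), 'grip_force': 0.0, 'width': 0.08714881521019668}
```

View pics/scene0.png

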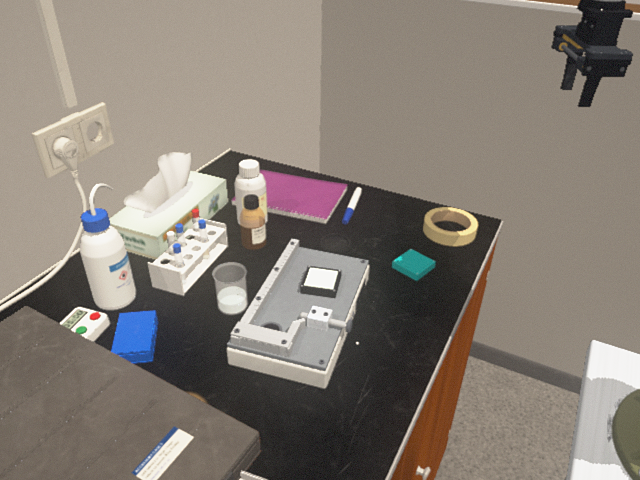

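View pics/top0.png

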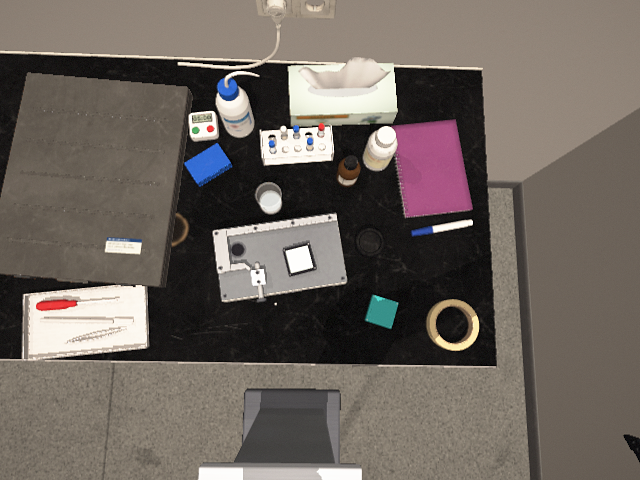

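The scene view shows the reader at about (300,310) with the white tile at (321,280). The top view shows the tile at (300,259), the bolt head at (262,297), the black box at (369,241) and the beaker at (268,198). The candidates, in top-view pixels, are the white/black-framed square on the bed (300,259) and the turquoise square on the worktop (381,311). The first fits, because it is white, black-framed and lies on the bed. I'll confirm it in an enlarged crop.

```bash
python3 - <<'E'
import cv2,numpy as np
a=cv2.imread("pics/top0.png")[205:310,200:360];b=cv2.imread("pics/scene0.png")[230:390,215:385]
cv2.imwrite("pics/c_top.png",cv2.resize(a,None,fx=5,fy=5,interpolation=cv2.INTER_CUBIC))
cv2.imwrite("pics/c_scene.png",cv2.resize(b,None,fx=3.5,fy=3.5,interpolation=cv2.INTER_CUBIC))
E
```

```text
(no output)
```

View pics/c_top.png

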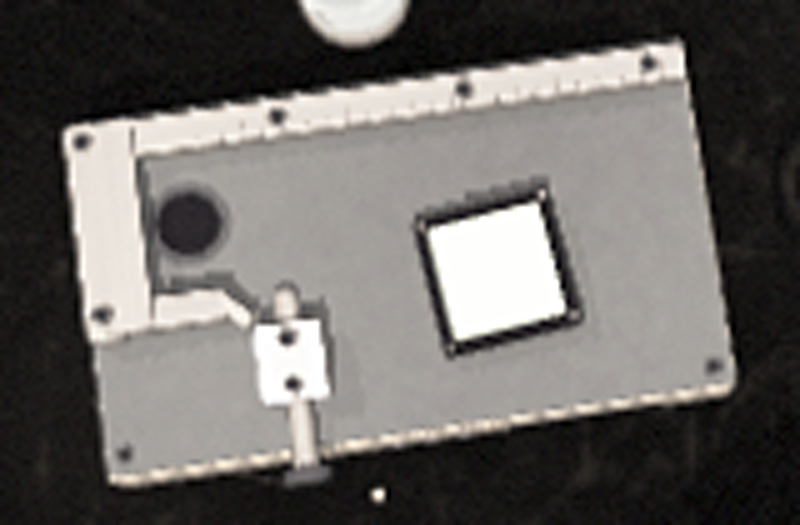

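View pics/c_scene.png

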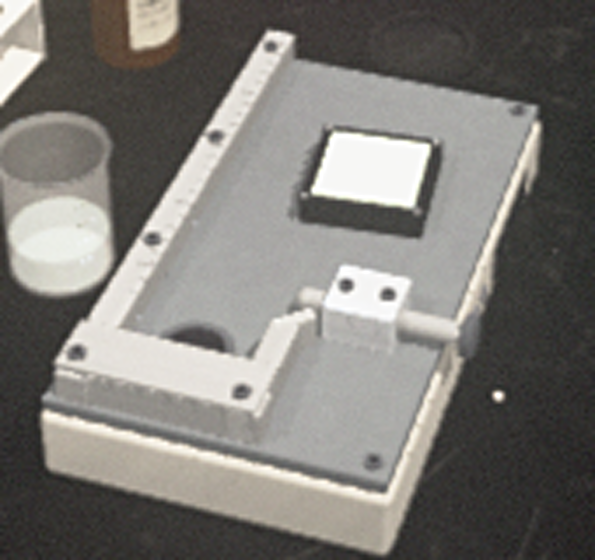

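The crops confirm the tile: white face, black frame, loose on the grey bed, centre at about (499,271) in the top crop. The bolt head is at (306,472) in the top crop and (468,330) in the scene crop. Next I fit the reader pose from both views.

```bash
cat > h.py <<'E'
import numpy as np
from rig import get_calibration
from scipy.optimize import least_squares
cal={n:get_calibration(n) for n in("scene","top")}
def proj(n,X):
    c=cal[n];p=np.atleast_2d(X)@np.array(c["R"]).T+np.array(c["t"]);return np.c_[c["fx"]*p[:,0]/p[:,2]+c["cx"],c["fy"]*p[:,1]/p[:,2]+c["cy"]]
def back(n,uv,z):
    c=cal[n];R=np.array(c["R"]);C=-R.T@np.array(c["t"]);d=R.T@[(uv[0]-c["cx"])/c["fx"],(uv[1]-c["cy"])/c["fy"],1];return C+d*(z-C[2])/d[2]
def T(q,P):
    c,s=np.cos(q[2]),np.sin(q[2]);P=np.atleast_2d(P)/1000.;return np.c_[q[0]+c*P[:,0]-s*P[:,1],q[1]+s*P[:,0]+c*P[:,1],P[:,2]]
def inv(q,X):
    c,s=np.cos(q[2]),np.sin(q[2]);d=np.array(X[:2])-q[:2];return np.array([c*d[0]+s*d[1],-s*d[0]+c*d[1]])*1000
tc=lambda x,y:(200+(x-2)/5,205+(y-2)/5)
sc=lambda x,y:(215+(x-1.2)/3.5,230+(y-1.2)/3.5)
E
python3 - <<'E'
from h import *
obs=[("top",tc(735,385),(-86,-148,46)),("top",tc(108,478),(-86,108,46)),("top",tc(683,40),(54,-148,61)),("top",tc(689,80),(40,-148,61)),("top",tc(140,157),(40,82,61)),
("top",tc(306,476),(-99,27,54)),("scene",sc(540,106),(-86,-148,46)),("scene",sc(387,488),(-86,108,46)),("scene",sc(468,332),(-102,27,54)),
("scene",sc(43,392),(62,108,46)),("scene",sc(295,36),(40,-148,61))]
f=lambda q:np.concatenate([(proj(n,T(q,P))-[uv])[0] for n,uv,P in obs])
r=least_squares(f,[.65,.05,.1],loss="soft_l1");q=r.x
print(q);print(np.round(f(q).reshape(-1,2),1))
top=[back("top",tc(*p),.06) for p in[(427,225),(543,200),(568,318),(457,342)]]
s=[back("scene",sc(*p),.06) for p in[(332,131),(438,144),(420,206),(311,192)]]
for S in(top,s): print("tile",np.round(np.mean(S,0),4),inv(q,np.mean(S,0)).round(1),[round(float(np.arctan2(*(S[(i+1)%4]-S[i])[1::-1])-q[2])%(np.pi/2),3) for i in range(4)])
print("beaker",back("top",(269,202),0),"box",back("top",(369,242),.02))
for n,P in dict(pocket=(12,62,53),bolt=(-102,27,54),rail=(40,-60,46)).items(): print(n,T(q,P).round(4))
E
```

```text
[0.5705357  0.03541019 0.16812841]
[[ 0.7 -0.2]
 [-1.9  0.4]
 [ 0.8 -0.3]
 [ 0.6 -1.6]
 [-3.7 -1. ]
 [-0.1  1. ]
 [ 0.6 -1.1]
 [-0.1 -0.8]
 [ 4.2  1.7]
 [-3.2  1.3]
 [ 0.3 -2.1]]
tile [ 0.5522 -0.0279  0.06  ] [-28.7 -59.4] [0.07, 0.06, 0.067, 0.111]
tile [ 0.5512 -0.0262  0.06  ] [-29.4 -57.5] [0.128, 0.101, 0.126, 0.113]
beaker [0.68246488 0.0418546  0.        ] box [ 0.59624134 -0.17240815  0.02      ]
pocket [[0.572  0.0985 0.053 ]]
bolt [[0.4655 0.045  0.054 ]]
rail [[ 0.62   -0.0171  0.046 ]]
```

Some of the corner guesses are inconsistent, probably because the bed is inset from the housing. I'll take one closer look at the block and bolt, whose dimensions are given.

```bash
python3 - <<'E'
import cv2,numpy as np
a=cv2.imread("pics/top0.png")[205:305,205:285];b=cv2.imread("pics/scene0.png")[285:360,285:365]
a=cv2.resize(a[:,:66],None,fx=6,fy=6,interpolation=cv2.INTER_CUBIC);b=cv2.resize(b[:,:],None,fx=5,fy=5,interpolation=cv2.INTER_CUBIC)
o=np.zeros((600,796,3),np.uint8);o[:,:396]=a;o[:375,396:]=b;cv2.imwrite("pics/c2.png",o)
E
```

```text
(no output)
```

View pics/c2.png

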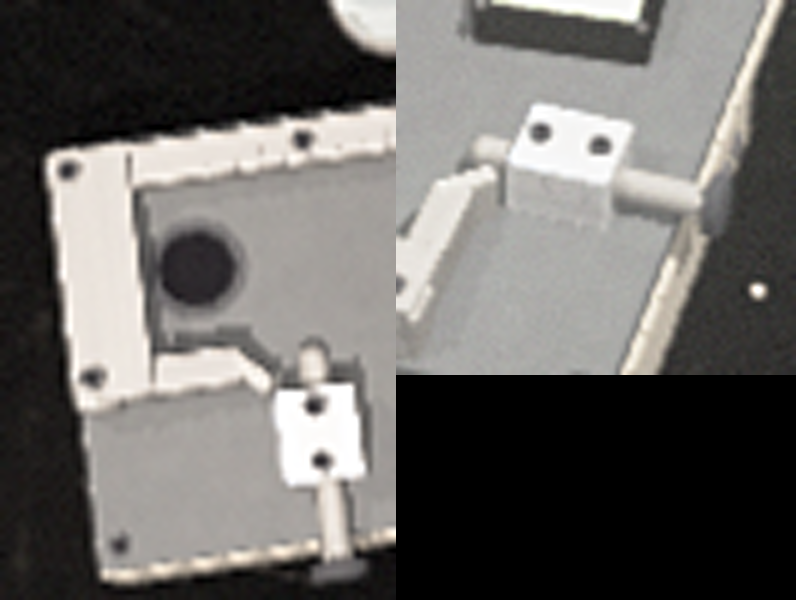

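```bash
cat >> h.py <<'E'
t2=lambda x,y:(205+(x-2.5)/6,205+(y-2.5)/6)
s2=lambda x,y:(285+(x-398)/5,285+(y-2)/5)
E
python3 - <<'E'
from h import *
obs=[("top",t2(275,392),(-36,40,66)),("top",t2(352,380),(-36,14,66)),("top",t2(365,472),(-66,14,66)),("top",t2(286,487),(-66,40,66)),
("top",t2(338,568),(-99,27,60)),("scene",s2(530,104),(-36,14,66)),("scene",s2(635,124),(-66,14,66)),("scene",s2(612,188),(-66,40,66)),("scene",s2(510,172),(-36,40,66)),("scene",s2(610,228),(-66,40,46)),
("scene",s2(720,205),(-102,27,54)),("top",tc(735,385),(-86,-148,46)),("top",tc(683,40),(54,-148,61)),("top",tc(689,80),(40,-148,61)),("scene",sc(540,106),(-86,-148,46)),("scene",sc(295,36),(40,-148,61)),("top",tc(108,478),(-86,108,46)),("scene",sc(387,488),(-86,108,46))]
def res(p):
    q=p[:3];i=p[3];o=[]
    for n,uv,P in obs:
        P=np.array(P,float)
        if abs(P[1])>100: P[1]-=np.sign(P[1])*i; P[0]+=(i if P[0]==-86 else 0)
        o.append((proj(n,T(q,P))-[uv])[0])
    # rail inner edge: x only
    for uv in (tc(690,81),tc(420,121),tc(160,155)): o.append(np.array([(inv(q,back("top",uv,.061))[0]-40)/2,0]))
    return np.concatenate(o)
r=least_squares(res,[.57,.035,.168,1],loss="soft_l1");q=r.x[:3]
print(r.x);print(np.round(res(r.x).reshape(-1,2),1).tolist())
np.save("q.npy",q)
for S in((499,271),): print(inv(q,back("top",tc(*S),.06)))
print(inv(q,back("scene",sc(375,168),.06)))
for u in((128,155),(155,380),(135,190)): print("plate edge",inv(q,back("top",t2(*u),.0655)))
for n,P in dict(pocket=(12,62,53),bolt=(-102,27,54),rail=(40,-60,46)).items(): print(n,T(q,P).round(4))
E
```

```text
[0.56885394 0.03503305 0.16880428 2.04504998]
[[-0.9, 0.4], [-0.4, 0.4], [-0.6, 0.3], [-0.8, -0.2], [-0.3, 2.4], [1.4, -0.9], [0.1, -0.5], [-0.5, -1.5], [-0.2, -2.9], [-0.5, 0.7], [4.4, 0.8], [-0.2, -0.2], [-0.1, 0.6], [-0.2, -0.7], [0.1, -0.5], [0.8, -1.3], [-0.8, 0.1], [0.2, -2.0], [-1.0, 0.0], [-1.3, 0.0], [-0.8, 0.0]]
[-27.02851616 -59.36595455]
[-27.71114494 -57.06958571]
plate edge [49.5131893  76.42432633]
plate edge [-25.88117037  76.25736372]
plate edge [37.50669224 75.49162109]
pocket [[0.5703 0.0982 0.053 ]]
bolt [[0.4638 0.0445 0.054 ]]
rail [[ 0.6184 -0.0174  0.046 ]]
```

Request:
{"method": "drive_tool", "body": {"series": [[[1.5, 3.9, -0.6, 0, 0, 0.092, 255], [1.5, 3.9, -0.6, 0, 0, 0.092, 255], [1.5, 3.9, -0.6, 0, 0, 0.092, 255], [1.5, 3.9, -0.6, 0, 0, 0.092, 255], [1.5, 3.9, -0.6, 0, 0, 0.092, 255], [1.5, 3.9, -0.6, 0, 0, 0.092, 255], [1.5, 3.9, -0.6, 0, 0, 0.092, 255], [1.5, 3.9, -0.6, 0, 0, 0.092, 255], [1.5, 3.9, -0.6, 0, 0, 0.092, 255], [1.5, 3.9, -0.6, 0, 0, 0.092, 255], [1.5, 3.9, -0.6, 0, 0, 0.092, 255], [1.5, 3.9, -0.6, 0, 0, 0.092, 255], [1.5, 3.9, -0.6, 0, 0, 0.092, 255], [1.5, 3.9, -0.6, 0, 0, 0.092, 255], [0, 0, 0, 0, 0, 0, 255], [0, 0, 0, 0, 0, 0, 255]]]}}

```text
time: 1.7
tcp_pos: [0.4923, -0.0385, 0.1521]
tool_rot: [-3.141, -0.0, 1.74]
wrist_force: [-0.6, 0.3, 0.9]
width: 0.0003
grip_force: 0.0
```

Request:
{"method": "drive_tool", "body": {"series": [[[0, 0, -2, 0, 0, 0, 255], [0, 0, -2, 0, 0, 0, 255], [0, 0, -2, 0, 0, 0, 255], [0, 0, -1.5, 0, 0, 0, 255], [0, 0, -1, 0, 0, 0, 255], [0, 0, 0, 0, 0, 0, 255]]]}}

```text
time: 2.3
tcp_pos: [0.4913, -0.0407, 0.0663]
tool_rot: [-3.139, -0.001, 1.735]
wrist_force: [-0.4, 0.3, 0.2]
width: 0.0004
grip_force: 0.0
```

```bash
python3 - <<'E'
from h import *
from rig import camera,state
import cv2
cv2.imwrite("pics/top1.png",camera("top")[:,:,::-1]);cv2.imwrite("pics/scene1.png",camera("scene")[:,:,::-1])
a=cv2.imread("pics/top1.png")[205:305,200:300+60];b=cv2.imread("pics/scene1.png")[210:390,215:385]
a=cv2.resize(a,(400,250),interpolation=cv2.INTER_CUBIC);b=cv2.resize(b,(400,424),interpolation=cv2.INTER_CUBIC)
o=np.zeros((424,800,3),np.uint8);o[:250,:400]=a;o[:,400:]=b;cv2.imwrite("pics/c3.png",o)
s=state();print(s["tcp_pos"],s["wrist_force"],inv(np.load("q.npy"),s["tcp_pos"]))
E
```

```text
[ 0.49277069 -0.04011886  0.0679794 ] [ 0.13646289 -0.34333387  0.65726886] [-87.62763059 -61.30146118]
```

View pics/c3.png

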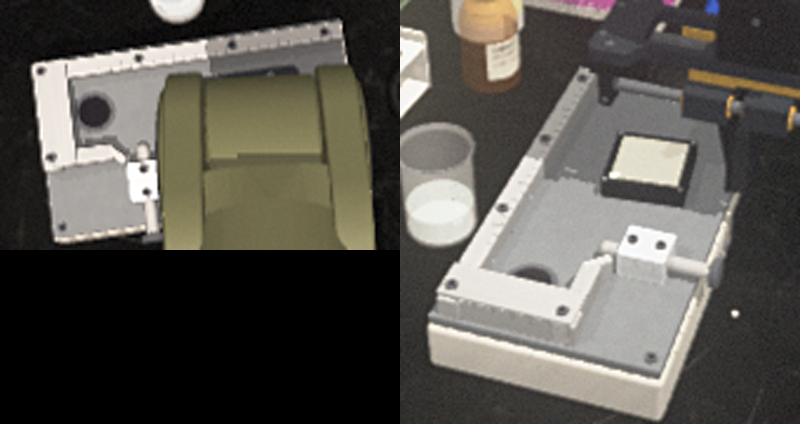

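The scene half shows the fingers down just in front of the tile's front edge, at about (730,190), with the tile untouched at (655,165). I'm pushing it toward the rail.

Request:
{"method": "drive_tool", "body": {"series": [[[0.35, 0.22, 0, 0, 0, 0, 255], [0.35, 0.22, 0, 0, 0, 0, 255], [0.4, 0.07, 0, 0, 0, 0, 255], [0.4, 0.07, 0, 0, 0, 0, 255], [0.4, 0.07, 0, 0, 0, 0, 255], [0.4, 0.07, 0, 0, 0, 0, 255], [0.4, 0.07, 0, 0, 0, 0, 255], [0.4, 0.07, 0, 0, 0, 0, 255], [0.4, 0.07, 0, 0, 0, 0, 255], [0.4, 0.07, 0, 0, 0, 0, 255], [0.4, 0.07, 0, 0, 0, 0, 255], [0.4, 0.07, 0, 0, 0, 0, 255], [0, 0, 0, 0, 0, 0, 255]]]}}

```text
time: 3.7
tcp_pos: [0.5403, -0.0277, 0.0677]
tool_rot: [3.141, -0.0, 1.738]
wrist_force: [0.7, -0.5, -0.7]
width: 0.0005
grip_force: 0.0
```

```bash
cat > st.py <<'E'
from h import *
from rig import state
q=np.load("q.npy");s=state();R=np.array([[np.cos(q[2]),np.sin(q[2])],[-np.sin(q[2]),np.cos(q[2])]])
print(s["time"],"reader xy",inv(q,s["tcp_pos"]).round(1),"z",round(s["tcp_pos"][2],4),"F reader",(R@s["wrist_force"][:2]).round(1),round(s["wrist_force"][2],1),"yaw",s["tool_rot"][2])
E
python3 st.py
```

```text
3.7 reader xy [-38.7 -57.1] z 0.0677 F reader [ 0.6 -0.6] -0.7 yaw 1.7380744351154684
```

Request:
{"method": "drive_tool", "body": {"series": [[[0.2, 0.03, 0, 0, 0, 0, 255], [0.2, 0.03, 0, 0, 0, 0, 255], [0.2, 0.03, 0, 0, 0, 0, 255], [0.1, 0.02, 0, 0, 0, 0, 255], [0.1, 0.02, 0, 0, 0, 0, 255], [0, 0, 0, 0, 0, 0, 255]]]}}

```text
time: 4.3
tcp_pos: [0.5478, -0.0267, 0.0676]
tool_rot: [3.141, 0.0, 1.738]
wrist_force: [0.6, 0.2, -0.6]
width: 0.0007
grip_force: 0.0
```

```bash
python3 st.py;  python3 - <<'E'
from rig import camera
import cv2
cv2.imwrite("pics/scene2.png",camera("scene")[:,:,::-1])
b=cv2.imread("pics/scene2.png")[230:350,240:400]
cv2.imwrite("pics/c4.png",cv2.resize(b,None,fx=5,fy=5,interpolation=cv2.INTER_CUBIC))
E
```

```text
4.3 reader xy [-31.2 -57.3] z 0.0676 F reader [0.7 0. ] -0.6 yaw 1.7378702600483493
```

View pics/c4.png

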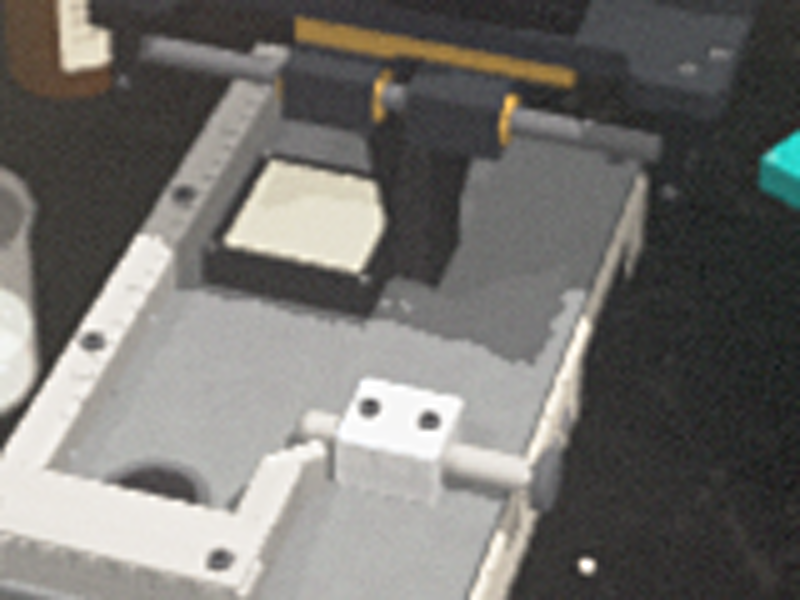

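The tile is being pushed squarely by the closed fingers, with a gap of about 7 mm to the rail (at 180–205,280). I'll continue until the force rises.

Request:
{"method": "drive_tool", "body": {"series": [[[0.2, 0.03, 0, 0, 0, 0, 255], [0.2, 0.03, 0, 0, 0, 0, 255], [0.1, 0.02, 0, 0, 0, 0, 255], [0.1, 0.02, 0, 0, 0, 0, 255], [0.1, 0.02, 0, 0, 0, 0, 255], [0, 0, 0, 0, 0, 0, 255]]]}}

```text
time: 4.95
tcp_pos: [0.5548, -0.0254, 0.0676]
tool_rot: [3.141, -0.0, 1.738]
wrist_force: [0.1, -0.5, 0.3]
width: 0.0002
grip_force: 0.0
```

```bash
python3 st.py
```

```text
4.95 reader xy [-24.  -57.2] z 0.0676 F reader [ 0.  -0.5] 0.3 yaw 1.7378955015396642
```

Request:
{"method": "drive_tool", "body": {"series": [[[0.1, 0.02, 0, 0, 0, 0, 255], [0.1, 0.02, 0, 0, 0, 0, 255], [0.1, 0.02, 0, 0, 0, 0, 255], [0, 0, 0, 0, 0, 0, 255]]]}}

```text
time: 5.35
tcp_pos: [0.5552, -0.0254, 0.0668]
tool_rot: [-3.136, 0.0, 1.737]
wrist_force: [-5.1, -1.7, 2.9]
width: 0.0004
grip_force: 3.2
```

```bash
python3 st.py
```

```text
5.35 reader xy [-23.6 -57.3] z 0.0668 F reader [-5.3 -0.9] 2.9 yaw 1.737490070931178
```

```bash
python3 - <<'E'
from h import *
q=np.load("q.npy")
for u in((253,243),(241,240),(266,240)): print(inv(q,back("scene",u,0)).round())
print(inv(q,back("top",(348,168),.085)).round())
E
```

```text
[ 148. -187.]
[ 174. -188.]
[ 129. -204.]
[ 137. -182.]
```

Request:
{"method": "drive_tool", "body": {"series": [[[0.05, 0.01, 0, 0, 0, 0, 255], [0, 0, 0, 0, 0, 0, 255], [-0.6, -0.1, 0, 0, 0, 0, 255], [-0.6, -0.1, 0, 0, 0, 0, 255], [-0.6, -0.1, 0, 0, 0, 0, 255], [-0.2, -0.03, 0, 0, 0, 0, 255], [0, 0, 0, 0, 0, 0, 255]]]}}

```text
time: 6.05
tcp_pos: [0.538, -0.0283, 0.0678]
tool_rot: [3.141, 0.0, 1.738]
wrist_force: [-0.7, -0.3, 0.1]
width: 0.0005
grip_force: 0.0
```

```bash
python3 st.py
```

```text
6.05 reader xy [-41.1 -57.2] z 0.0678 F reader [-0.8 -0.2] 0.1 yaw 1.737592447546387
```

Request:
{"method": "drive_tool", "body": {"series": [[[0.08, -0.49, 0, 0, 0, 0, 255], [0.08, -0.49, 0, 0, 0, 0, 255], [0.08, -0.49, 0, 0, 0, 0, 255], [0.08, -0.49, 0, 0, 0, 0, 255], [0.08, -0.49, 0, 0, 0, 0, 255], [0.08, -0.49, 0, 0, 0, 0, 255], [0.08, -0.49, 0, 0, 0, 0, 255], [0.08, -0.49, 0, 0, 0, 0, 255], [0.08, -0.49, 0, 0, 0, 0, 255], [0.08, -0.49, 0, 0, 0, 0, 255], [0.08, -0.49, 0, 0, 0, 0, 255], [0, 0, 0, 0, 0, 0, 255]]]}}

```text
time: 7.25
tcp_pos: [0.547, -0.083, 0.0676]
tool_rot: [3.142, 0.0, 1.737]
wrist_force: [-0.4, -0.4, -1.1]
width: 0.0001
grip_force: 0.0
```

Request:
{"method": "drive_tool", "body": {"series": [[[0.5, 0.085, 0, 0, 0, 0, 255], [0.5, 0.085, 0, 0, 0, 0, 255], [0.5, 0.085, 0, 0, 0, 0, 255], [0.5, 0.085, 0, 0, 0, 0, 255], [0.5, 0.085, 0, 0, 0, 0, 255], [0.5, 0.085, 0, 0, 0, 0, 255], [0.5, 0.085, 0, 0, 0, 0, 255], [0.5, 0.085, 0, 0, 0, 0, 255], [0.5, 0.085, 0, 0, 0, 0, 255], [0.5, 0.085, 0, 0, 0, 0, 255], [0, 0, 0, 0, 0, 0, 255]]]}}

```text
time: 8.35
tcp_pos: [0.5976, -0.0732, 0.0676]
tool_rot: [3.141, -0.0, 1.738]
wrist_force: [-0.7, -0.1, 0.1]
width: 0.0007
grip_force: 0.0
```

```bash
python3 st.py;  python3 - <<'E'
from rig import camera
import cv2
cv2.imwrite("pics/scene3.png",camera("scene")[:,:,::-1])
b=cv2.imread("pics/scene3.png")[230:350,240:400]
cv2.imwrite("pics/c5.png",cv2.resize(b,None,fx=5,fy=5,interpolation=cv2.INTER_CUBIC))
E
```

```text
8.35 reader xy [  10.2 -111.5] z 0.0676 F reader [-0.7 -0. ] 0.1 yaw 1.738156178673845
```

View pics/c5.png

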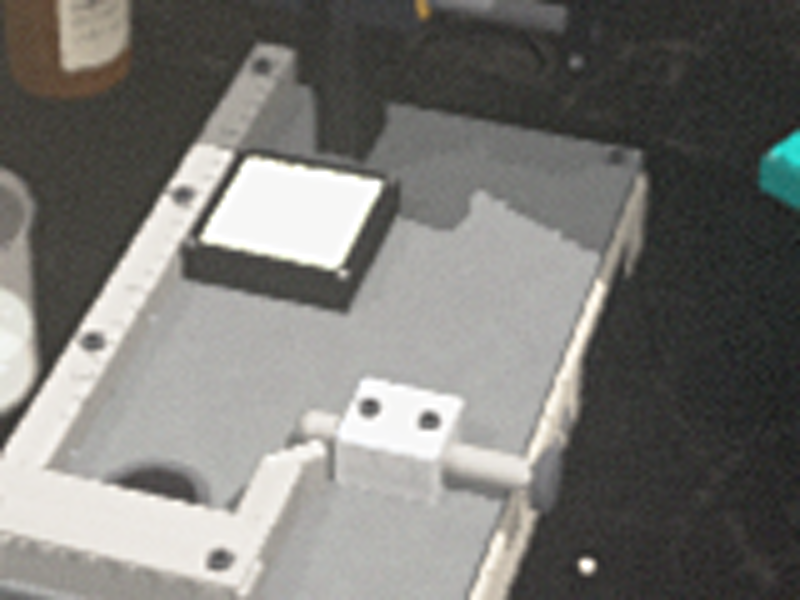

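The tile lies flush along the rail at (190–400,150–310), and the fingers stand right of it at (350,130). Sliding toward the pocket.

Request:
{"method": "drive_tool", "body": {"series": [[[-0.1, 0.59, 0, 0, 0, 0, 255], [-0.1, 0.59, 0, 0, 0, 0, 255], [-0.1, 0.59, 0, 0, 0, 0, 255], [-0.1, 0.59, 0, 0, 0, 0, 255], [-0.1, 0.59, 0, 0, 0, 0, 255], [-0.1, 0.59, 0, 0, 0, 0, 255], [-0.1, 0.59, 0, 0, 0, 0, 255], [-0.1, 0.59, 0, 0, 0, 0, 255], [-0.1, 0.59, 0, 0, 0, 0, 255], [-0.1, 0.59, 0, 0, 0, 0, 255], [-0.1, 0.59, 0, 0, 0, 0, 255], [-0.1, 0.59, 0, 0, 0, 0, 255], [-0.1, 0.59, 0, 0, 0, 0, 255], [-0.1, 0.59, 0, 0, 0, 0, 255], [-0.1, 0.59, 0, 0, 0, 0, 255], [-0.1, 0.59, 0, 0, 0, 0, 255], [0, 0, 0, 0, 0, 0, 255]]]}}

```text
time: 10.1
tcp_pos: [0.5807, 0.0225, 0.0677]
tool_rot: [3.141, -0.001, 1.739]
wrist_force: [-0.1, 0.4, 1.1]
width: 0.0005
grip_force: 0.0
```

```bash
python3 st.py
```

```text
10.1 reader xy [  9.6 -14.4] z 0.0677 F reader [-0.   0.4] 1.1 yaw 1.7394471019325501
```

Request:
{"method": "drive_tool", "body": {"series": [[[-0.06, 0.39, 0, 0, 0, 0, 255], [-0.06, 0.39, 0, 0, 0, 0, 255], [-0.06, 0.39, 0, 0, 0, 0, 255], [-0.06, 0.39, 0, 0, 0, 0, 255], [-0.06, 0.39, 0, 0, 0, 0, 255], [-0.06, 0.39, 0, 0, 0, 0, 255], [-0.06, 0.39, 0, 0, 0, 0, 255], [-0.06, 0.39, 0, 0, 0, 0, 255], [-0.03, 0.2, 0, 0, 0, 0, 255], [0, 0, 0, 0, 0, 0, 255]]]}}

```text
time: 11.1
tcp_pos: [0.5758, 0.0548, 0.0676]
tool_rot: [3.141, -0.0, 1.738]
wrist_force: [0.1, 0.3, 0.6]
width: 0.0005
grip_force: 0.0
```

```bash
python3 st.py
```

```text
11.1 reader xy [10.1 18.3] z 0.0676 F reader [0.1 0.3] 0.6 yaw 1.7384927962850973
```

Request:
{"method": "drive_tool", "body": {"series": [[[-0.02, 0.1, 0, 0, 0, 0, 255], [-0.02, 0.1, 0, 0, 0, 0, 255], [-0.02, 0.1, 0, 0, 0, 0, 255], [-0.02, 0.1, 0, 0, 0, 0, 255], [-0.02, 0.1, 0, 0, 0, 0, 255], [0, 0, 0, 0, 0, 0, 255]]]}}

```text
time: 11.7
tcp_pos: [0.5749, 0.0588, 0.0676]
tool_rot: [3.141, 0.001, 1.738]
wrist_force: [-0.1, -1.4, -0.3]
width: 0.0002
grip_force: 0.6
```

```bash
python3 st.py
```

```text
11.7 reader xy [10.  22.4] z 0.0676 F reader [-0.3 -1.4] -0.3 yaw 1.737646335226466
```

Request:
{"method": "drive_tool", "body": {"series": [[[-0.02, 0.1, 0, 0, 0, 0, 255], [-0.02, 0.1, 0, 0, 0, 0, 255], [0, 0, 0, 0, 0, 0, 255]]]}}

```text
time: 12.0
tcp_pos: [0.5749, 0.0589, 0.0676]
tool_rot: [3.141, 0.003, 1.736]
wrist_force: [0.7, -5.6, 0.3]
width: 0.0002
grip_force: 2.7
```

```bash
python3 st.py
```

```text
12.0 reader xy [10.  22.5] z 0.0676 F reader [-0.2 -5.7] 0.3 yaw 1.7364664271357553
```

Request:
{"method": "drive_tool", "body": {"series": [[[-0.02, 0.1, 0, 0, 0, 0, 255], [0, 0, 0, 0, 0, 0, 255], [0.08, -0.49, 0, 0, 0, 0, 255], [0.08, -0.49, 0, 0, 0, 0, 255], [0.08, -0.49, 0, 0, 0, 0, 255], [0.16, -0.98, 1, 0, 0, 0, 255], [0, 0, 3, 0, 0, 0, 255], [0, 0, 4, 0, 0, 0, 255], [0.3, -2, 2, 0, 0, 0, 255], [0.3, -2, 0, 0, 0, 0, 255], [0.3, -2, 0, 0, 0, 0, 255], [0, 0, 0, 0, 0, 0, 255]]]}}

```text
time: 13.2
tcp_pos: [0.5877, -0.0268, 0.1683]
tool_rot: [3.141, 0.002, 1.732]
wrist_force: [0.6, -0.7, 0.4]
width: 0.0006
grip_force: 0.0
```

```bash
python3 st.py;  python3 - <<'E'
from rig import camera
import cv2,numpy as np
cv2.imwrite("pics/scene4.png",camera("scene")[:,:,::-1]);cv2.imwrite("pics/top4.png",camera("top")[:,:,::-1])
a=cv2.imread("pics/top4.png")[205:305,205:271];b=cv2.imread("pics/scene4.png")[285:365,225:305+60]
o=np.zeros((600,796,3),np.uint8);o[:,:396]=cv2.resize(a,None,fx=6,fy=6,interpolation=cv2.INTER_CUBIC);b=cv2.resize(b[:,:80],None,fx=5,fy=5,interpolation=cv2.INTER_CUBIC);o[:400,396:]=b
cv2.imwrite("pics/c6.png",o)
E
```

```text
13.2 reader xy [  8.2 -64.1] z 0.1683 F reader [ 0.4 -0.8] 0.4 yaw 1.7322203645956609
```

View pics/c6.png

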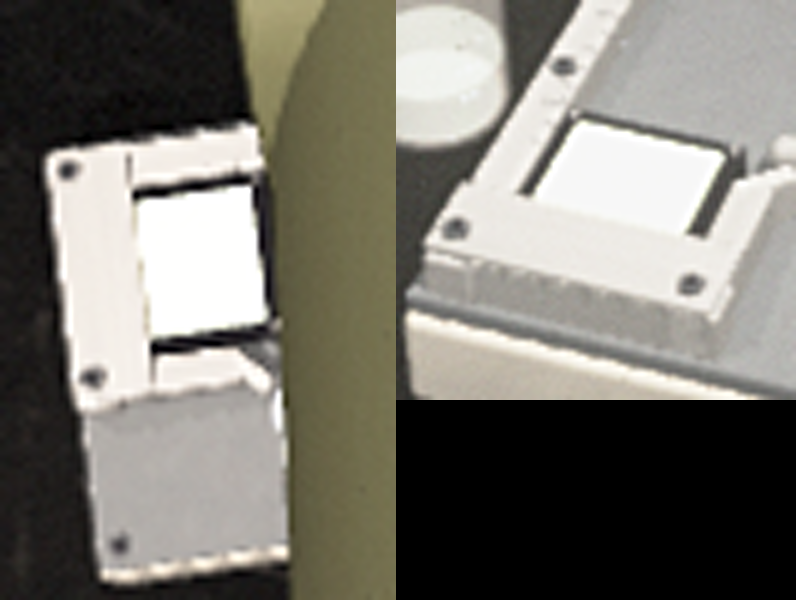

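The tile sits in the pocket under the keeper, with its right edge at about x=268 in the left crop, which is consistent with home. Next I go to the bolt.

Request:
{"method": "drive_tool", "body": {"series": [[[-2.4, 1.13, 0, 0, 0, 0, 255], [-2.4, 1.13, 0, 0, 0, 0, 255], [-2.4, 1.13, 0, 0, 0, 0, 255], [-2.4, 1.13, 0, 0, 0, 0, 255], [-2.4, 1.13, 0, 0, 0, 0, 255], [-2.4, 1.13, 0, 0, 0, 0, 255], [0, 0, 0, 0, 0, 0.005, 255], [0, 0, 0, 0, 0, 0, 255]]]}}

```text
time: 14.1
tcp_pos: [0.4431, 0.0465, 0.1679]
tool_rot: [3.141, 0.001, 1.745]
wrist_force: [0.1, -0.4, -0.2]
width: 0.0006
grip_force: 0.0
```

```bash
python3 st.py
```

```text
14.1 reader xy [-122.    32.4] z 0.1679 F reader [ 0.  -0.4] -0.2 yaw 1.7453961423542932
```

Request:
{"method": "drive_tool", "body": {"series": [[[-0.1, -0.55, -2, 0, 0, 0, 255], [0, 0, -3, 0, 0, 0, 255], [0, 0, -3, 0, 0, 0, 255], [0, 0, -2, 0, 0, 0, 255], [0, 0, -0.8, 0, 0, 0, 255], [0, 0, 0, 0, 0, 0, 255]]]}}

```text
time: 14.7
tcp_pos: [0.4419, 0.0402, 0.0587]
tool_rot: [-3.14, -0.002, 1.743]
wrist_force: [-0.1, 0.1, 0.6]
width: 0.0002
grip_force: 0.0
```

```bash
python3 st.py
```

```text
14.7 reader xy [-124.2   26.4] z 0.0587 F reader [-0.1  0.1] 0.6 yaw 1.7430086128090858
```

Request:
{"method": "drive_tool", "body": {"series": [[[0.4, 0.07, 0, 0, 0, 0, 255], [0.4, 0.07, 0, 0, 0, 0, 255], [0.4, 0.07, 0, 0, 0, 0, 255], [0.4, 0.07, 0, 0, 0, 0, 255], [0.4, 0.07, 0, 0, 0, 0, 255], [0.4, 0.07, 0, 0, 0, 0, 255], [0.4, 0.07, 0, 0, 0, 0, 255], [0.4, 0.07, 0, 0, 0, 0, 255], [0.2, 0.03, 0, 0, 0, 0, 255], [0, 0, 0, 0, 0, 0, 255]]]}}

```text
time: 15.7
tcp_pos: [0.4747, 0.0456, 0.0592]
tool_rot: [-3.138, 0.0, 1.743]
wrist_force: [-5.3, -1.5, 4.5]
width: 0.0004
grip_force: 3.5
```

```bash
python3 st.py
```

```text
15.7 reader xy [-91.   26.2] z 0.0592 F reader [-5.5 -0.5] 4.5 yaw 1.7427859483985282
```

The low fingertip has probably reached the housing edge. I'll back off, raise it above bed level and continue.

Request:
{"method": "drive_tool", "body": {"series": [[[-0.5, -0.085, 0, 0, 0, 0, 255], [-0.3, -0.05, 0, 0, 0, 0, 255], [0, 0, 0.4, 0, 0, 0, 255], [0, 0, 0.3, 0, 0, 0, 255], [0, 0, 0, 0, 0, 0, 255], [0.4, 0.07, 0, 0, 0, 0, 255], [0.4, 0.07, 0, 0, 0, 0, 255], [0.2, 0.03, 0, 0, 0, 0, 255], [0.2, 0.03, 0, 0, 0, 0, 255], [0, 0, 0, 0, 0, 0, 255]]]}}

```text
time: 16.7
tcp_pos: [0.4803, 0.0466, 0.0663]
tool_rot: [-3.141, -0.0, 1.743]
wrist_force: [-0.1, 0.2, -0.2]
width: 0.0006
grip_force: 0.3
```

```bash
python3 st.py
```

```text
16.7 reader xy [-85.4  26.3] z 0.0663 F reader [-0.1  0.2] -0.2 yaw 1.7428403306083893
```

Request:
{"method": "drive_tool", "body": {"series": [[[0.2, 0.03, 0, 0, 0, 0, 255], [0.2, 0.03, 0, 0, 0, 0, 255], [0.1, 0.02, 0, 0, 0, 0, 255], [0.1, 0.02, 0, 0, 0, 0, 255], [0, 0, 0, 0, 0, 0, 255]]]}}

```text
time: 17.2
tcp_pos: [0.4857, 0.0475, 0.0664]
tool_rot: [-3.14, -0.0, 1.743]
wrist_force: [-3.7, -0.4, -0.4]
width: 0.0006
grip_force: 1.4
```

```bash
python3 st.py
```

```text
17.2 reader xy [-79.9  26.2] z 0.0664 F reader [-3.8  0.2] -0.4 yaw 1.7428223236875935
```

Request:
{"method": "drive_tool", "body": {"series": [[[0.1, 0.02, 0, 0, 0, 0, 255], [0.1, 0.02, 0, 0, 0, 0, 255], [0.1, 0.02, 0, 0, 0, 0, 255], [0, 0, 0, 0, 0, 0, 255]]]}}

```text
time: 17.6
tcp_pos: [0.4859, 0.0474, 0.0658]
tool_rot: [-3.134, 0.0, 1.743]
wrist_force: [-10.3, -1.5, 5.4]
width: 0.0006
grip_force: 5.0
```

```bash
python3 st.py
```

```text
17.6 reader xy [-79.7  26.2] z 0.0658 F reader [-10.4   0.2] 5.4 yaw 1.7426918378027594
```

The bolt is at a hard stop at the expected travel. Retreating to look.

Request:
{"method": "drive_tool", "body": {"series": [[[-0.5, -0.085, 0, 0, 0, 0, 255], [-0.8, -0.14, 0, 0, 0, 0, 255], [-1, -0.17, 0, 0, 0, 0, 255], [-1, -0.17, 0, 0, 0, 0, 255], [0, 0, 3, 0, 0, 0, 255], [0, 0, 4, 0, 0, 0, 255], [0.3, -4, 3, 0, 0, 0, 255], [0.3, -4.5, 2, 0, 0, 0, 255], [0.3, -4.5, 0, 0, 0, 0, 255], [0.3, -4.5, 0, 0, 0, 0, 255], [0, -4.5, 0, 0, 0, 0, 255], [0, -2, 0, 0, 0, 0, 255], [0, 0, 0, 0, 0, 0, 255]]]}}

```text
time: 18.9
tcp_pos: [0.4669, -0.2014, 0.1864]
tool_rot: [3.141, 0.001, 1.736]
wrist_force: [-0.0, 0.8, -0.1]
width: 0.0004
grip_force: 0.0
```

```bash
python3 st.py;  python3 - <<'E'
from rig import camera
import cv2,numpy as np
a=camera("top")[205:305,205:271,::-1];b=camera("scene")[280:380,225:365,::-1]
o=np.zeros((600,796,3),np.uint8);o[:,:396]=cv2.resize(a,None,fx=6,fy=6,interpolation=cv2.INTER_CUBIC);o[:285,396:]=cv2.resize(b,(400,285),interpolation=cv2.INTER_CUBIC)
cv2.imwrite("pics/c7.png",o)
E
```

```text
18.9 reader xy [-140.2 -215.9] z 0.1864 F reader [0.1 0.8] -0.1 yaw 1.736345224585277
```

View pics/c7.png

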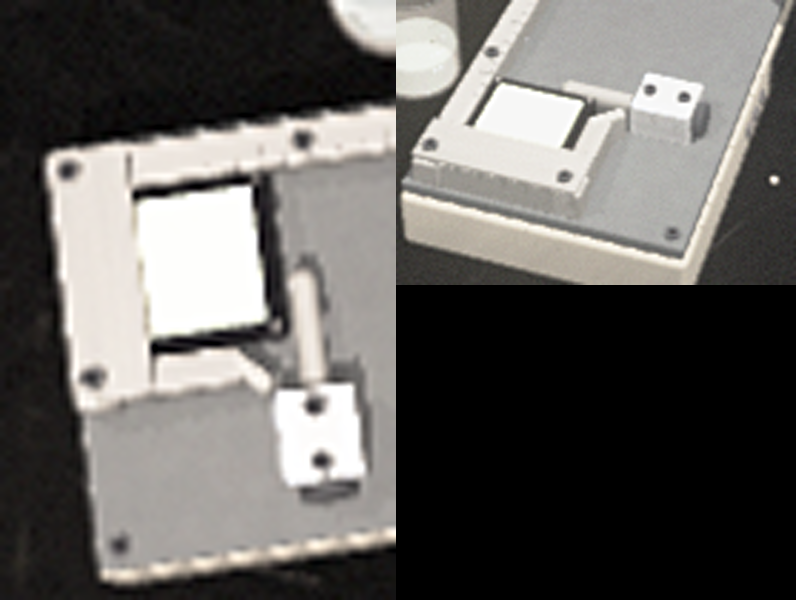

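The head is against its block at (330,490). The bolt crosses behind the tile at (305,300), just clear of its trailing edge, and the beaker hasn't moved. Handing in.

```bash
python3 -c "
from rig import robot;print(robot.finish_job())"
```

```text
the job is handed in; nothing more can be done
None
```

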